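Centre a piston on the weighing pan by light taps and store its weight

ROBOT

A 6-joint arm with a two-finger parallel gripper is mounted at the origin on the work surface. World frame = base frame: x ahead of the robot, y to its left, z up, the work surface at z = 0. Lengths are in m, angles in rad, forces in N, time in s.
With the tool pointing down it reaches from about 0.375 to 0.9 m from the base axis. Payload 3.1 kg.
Tool frame: the origin (TCP) lies at the centre of the arm's flange, where the gripper is bolted on; the fingertips stand 173 mm ahead of it and the grasp point (between the pads) lies 155 mm ahead of it; z points along the fingers, y is the line along which they close (so a half turn about z gives the same grasp; the last joint's range is limited). The gripper opens to 85 mm and grips with 20 to 120 N. Pads are 22 mm wide; open, the fingers measure 114 mm over their backs; the gripper's body (76 mm by 85 mm) begins 54 mm behind the grasp point. The pads swing forward as they close: fully open they stand 13 mm farther back than shut.
Start: joints at [-1.385, 0.527, 1.433, -0, 1.181, -0.178], TCP at [0.223, -0.584, 0.405] pointing down, gripper open.
Joint ranges: [-3.08, 3.08], [-0.75, 2.2], [0.22, 2.44], [-1.43, 4.57], [0, 2.65], [-2.85, 2.85]. Speed limits (rad/s): [2.79, 2.79, 3.14, 3.14, 3.14, 3.14].

INTERFACE

Orientations are given as a rotation vector (axis times angle).
In Python, from workcell import arm, cams, spotter gives the robot as it stands.
- The arm moves only by the shell command python3 -m crank 'ROWS' [OPENING]. ROWS is JSON, a list of rows, each a list of 2 entries, a list of its own where there are three numbers: the shift along the tool's x, y, z each as a share of 0.2 m, from -1 to 1, then the turn, a rotation vector about the tool's x, y, z each as a share of 0.12 rad, from -1 to 1. In form: [[[dx, dy, dz], [wx, wy, wz]], ...]. A call has 1 to 8 rows; each row shifts and turns the commanded pose from where the row before left it, along the tool's axes as they then stand; what a row does not reach is not made up. A row lasts 1/10 s, in which the tool goes at most 50 mm and 8.59 degrees, less where a joint would pass 70% of its speed; a pose out of reach is approached as far as the arm can. A call with a number of a shift or a turn outside -1 to 1 is refused whole. A call with a gripper value outside its range is refused whole. OPENING is the gripper's target within -1 to 1 (fully open at 1, half-way at 0, shut at -1), set as the call begins (- or left out, the last holds). The fingers move at their own pace and stop on an object; the grip force is fixed at half the most. Time passes only in rows, so rows that do not move let the fingers close. It gives the time, the measured TCP pose, the force, the opening and the grip force at its end, in the units of the state.
- arm.get_obs(): the state, without advancing time (a new reading comes with each control period).
- cams.get_image(name): name is "scene" or "top"; returns a dict with "image" (400x640x3 uint8, red, green, blue), "range_z" (400x640 float32, m along the optical axis (not along the pixel's ray), 0 where there is no reading), "K" (3x3 intrinsics, pixels), "extrinsics" (4x4, takes a point from world to camera coordinates). Camera axes: x right, y up, looking along -z (the intrinsics and any distortion apply to the point x, -y, -z); pixel columns grow to the right and rows downward; lengths in m; the calibration is good to about 2 mm. A picture is of the moment at which its call begins.
- arm.finish_job(): hands the job in; it is judged then, once.
Trained networks look in the newest picture that a camera, given by its name, has taken for a name from the list of things; names that differ only in an ending like _2 or _b are one class to them, and where a whole thing is asked for, a point or a joint stands for the part that bears it (a point fixed in the world has none). Each returns a list of dicts, best first, with "p" (0 to 1); they miss things now and then, are a little off and sometimes report something else, mostly with a low value. They report only what shows in the picture. A call takes as long as a camera call. They do not tell look-alikes from the thing itself.
- spotter.find_in(camera, target): "box" ([left, top, right, bottom] in pixels, round what is visible of it).
- spotter.masks_of(camera, target): "mask" (400x640 bool, what is visible of it) and "box" ([left, top, right, bottom] in pixels, round what is visible of it).
The state is a dict: "t": time; "joint_pos": joint angles; "joint_vel": joint speeds; "joint_torque": joint torques, N m; "tool_pos": TCP position; "eef_rot": TCP orientation; "wrist_force": force on the tool from outside, world axes, zero at the start; "moment": the same for the moment, N m; "grip_width": opening from 0.0 (shut) to 1.0 (fully open); "gripper_force": force on a finger pad.
Only numpy, scipy, OpenCV 4.12 (cv2) and the standard library are available. Lean on these libraries where they do the work, as an engineer would, in place of code of your own. Each camera call takes 0.05 s, during which the arm holds its last target. There are 200 camera calls.

TASK

The piston standing crown-down on the bench scale is off centre and wobbly. With light, slow taps of a fingertip low on its side, push it to the middle of the weighing pan until its outline lies inside the ring marked there, without lifting it, squeezing it or knocking it over. Then leave it standing free and press the key on the scale's front panel fully down to store the weight, let the key come up again, and leave everything else on the bench alone.

Things in the scene. Friction and masses are not known exactly. Their poses are not given: they have to be found in the camera images.
- piston: bare aluminium piston, 56 mm wide, 54 mm tall, 0.15 kg, upside down on the pan. Its foot, the raised crown, is only 20 mm wide; the vertical 56 mm wall begins 9 mm above the pan. Origin: centre of the foot's underside; z up; round. Slides (about 1 N) if pushed slowly below 20 mm above the pan; topples if pushed near its top or hit fast. Over 18 N is too hard
- pan_centre (a point): centre of the top face of the scale's round steel pan: flat, no rim, 116 mm across, 8 mm thick, top 63 mm above the bench. A dark ring 70 mm across is marked around this point. z up; the yaw of this entry means nothing
- scale: fixed bench scale, grey housing 200 mm deep (x), 190 mm wide (y), top 42 mm above the bench; origin at the centre of its underside. Its -x side is the front: a flat black panel with a display (+y side) and one key (-y side). The pan's centre is at x +30 mm, on a stub over the housing
- key_top (a point): centre of the top face of the scale's one key, a raised grey block 24 mm (scale x) by 34 mm (scale y) to the right of the display, at x -66, y -54 mm in the scale's frame; its top stands 7 mm over the housing, 49 mm above the bench
- key (a joint): travel of the key in m: 0 up, 0.0035 fully down. It is sprung: starts to move at about 1 N, is fully down at about 3.5 N and comes up by itself
- second_piston: loose second piston of the same kind, standing on its skirt on the bench with the raised crown up, 54 mm tall; origin at the centre of its underside. Leave alone
- oil_bottle: loose oil bottle, 64 mm across, 160 mm tall, on the bench; origin at the centre of its underside. Leave alone
- paper_cup: loose lidded paper coffee cup, up to 80 mm across, 100 mm tall, on the bench; origin at the centre of its underside. Leave alone
- screwdriver: loose screwdriver, 190 mm long, lying on the bench along its x; origin at the middle of its length, at bench level. Leave alone
Not all that is in view belongs to the job. Leave any blue look-alike of the piston alone.

How it is judged:
By the outcome, as a careful person would: the job done as asked, in the order asked, and still so for the second after the job is handed in, with the robot touching nothing.
It also fails if it takes over 51 s, if anything falls off the work surface, if the arm or the gripper's body presses on something with over 40 N, if the wrist force passes 120 N, or if a joint passes its speed limit or range.

## Working session

There is one attempt and no reset: what is moved stays moved. The work goes in short steps, Python scripts to look and compute and a shell command to move; the robot and the scene stay as the last step left them, time stands still between calls to the robot, and variables do not carry over. Pictures are saved under pics/ and viewed, at most 10 in all, crops included, and the job is handed in when it is done.

```bash
ls; mkdir -p pics; cat > h.py <<'E'
import numpy as np, cv2
from workcell import arm, cams, spotter
from scipy.spatial.transform import Rotation as R
def grab(n):
    return cams.get_image(n)
def world(d,u,v,z=None):
    # z: range along axis
    K=d["K"];T=np.linalg.inv(d["extrinsics"])
    r=np.stack([(u-K[0,2])/K[0,0],-(v-K[1,2])/K[1,1],-np.ones_like(u,dtype=float)],-1)
    return (r*np.asarray(z)[...,None])@T[:3,:3].T+T[:3,3]
def pix(d,p):
    c=d["extrinsics"][:3,:3]@np.asarray(p,float)+d["extrinsics"][:3,3]
    K=d["K"];return K[0,0]*c[0]/-c[2]+K[0,2],K[1,1]*-c[1]/-c[2]+K[1,2]
def onplane(d,u,v,h):
    a=world(d,np.float64(u),np.float64(v),np.float64(0));b=world(d,np.float64(u),np.float64(v),np.float64(1))
    return a+(b-a)*(h-a[2])/(b[2]-a[2])
def cloud(d,m):
    v,u=np.nonzero(m&(d["range_z"]>0));return world(d,u,v,d["range_z"][v,u])
E
python3 - <<'E'
from h import *
o=arm.get_obs();print({k:np.round(v,3).tolist() for k,v in o.items()})
ims=[]
for n in("scene","top"):
    d=grab(n);print(n,d["K"].tolist(),np.round(d["extrinsics"],3).tolist(),[k for k in d]);ims.append(d["image"])
    for t in("piston","scale","key_top","second_piston","oil_bottle","paper_cup","screwdriver"):
        for r in spotter.masks_of(n,t):
            P=cloud(d,r["mask"])
            print(n,t,round(r["p"],2),np.round(r["box"]).tolist(),np.round(np.percentile(P,[2,50,98],axis=0),3).tolist() if len(P) else None)
    cv2.imwrite(f"pics/{n}0.png",d["image"][...,::-1])
E
```

```text
pics
{'t': 0.0, 'joint_pos': [-1.385, 0.528, 1.434, 0.0, 1.181, -0.179], 'joint_vel': [0.002, 0.0, -0.0, -0.001, 0.001, 0.002], 'joint_torque': [0.001, -44.234, -17.802, 0.0, 0.009, -0.0], 'tool_pos': [0.223, -0.584, 0.404], 'eef_rot': [-3.087, -0.569, -0.0], 'wrist_force': [-0.946, 0.986, -0.134], 'moment': [0.025, 0.015, -0.031], 'gripper_force': 0.0, 'grip_width': 1.002}
scene [[436.56317467427056, 0.0, 321.3006483730316], [0.0, 436.56317467427056, 204.01496405274025], [0.0, 0.0, 1.0]] [[-0.515, 0.857, 0.022, 0.267], [-0.524, -0.335, 0.783, 0.225], [0.678, 0.392, 0.622, -1.58], [0.0, 0.0, 0.0, 1.0]] ['image', 'range_z', 'K', 'extrinsics']
scene piston 0.87 [348.0, 200.0, 373.0, 226.0] [[0.499, 0.093, 0.059], [0.54, 0.12, 0.101], [0.559, 0.146, 0.117]]
scene piston 0.62 [302.0, 259.0, 330.0, 290.0] [[0.69, 0.063, -0.002], [0.727, 0.112, 0.039], [0.753, 0.138, 0.054]]
scene piston 0.57 [380.0, 182.0, 398.0, 206.0] [[0.312, 0.096, 0.008], [0.353, 0.124, 0.039], [0.369, 0.148, 0.054]]
scene scale 0.89 [310.0, 198.0, 392.0, 268.0] [[0.429, 0.007, 0.01], [0.582, 0.131, 0.04], [0.64, 0.2
[... 1473 characters left out ...]
0, 219.0, 314.0, 233.0] [[0.462, 0.014, 0.044], [0.475, 0.03, 0.049], [0.487, 0.045, 0.053]]
top second_piston 0.69 [348.0, 160.0, 373.0, 185.0] [[0.592, -0.115, 0.006], [0.615, -0.089, 0.047], [0.643, -0.064, 0.056]]
top second_piston 0.23 [306.0, 219.0, 318.0, 232.0] [[0.463, 0.014, 0.043], [0.475, 0.029, 0.049], [0.488, 0.045, 0.053]]
top oil_bottle 0.61 [167.0, 196.0, 202.0, 222.0] [[0.474, 0.318, -0.001], [0.501, 0.337, 0.106], [0.539, 0.372, 0.162]]
top paper_cup 0.68 [178.0, 235.0, 216.0, 266.0] [[0.376, 0.277, 0.043], [0.411, 0.311, 0.099], [0.447, 0.348, 0.104]]
top screwdriver 0.87 [406.0, 159.0, 421.0, 228.0] [[0.475, -0.248, 0.011], [0.524, -0.232, 0.021], [0.647, -0.218, 0.028]]
```

```bash
python3 - <<'E'
import cv2,numpy as np
a=cv2.imread("pics/top0.png")[110:300,150:440];b=cv2.imread("pics/scene0.png")[160:310,290:480]
cv2.imwrite("pics/a.png",cv2.resize(a,None,fx=2.7,fy=2.7,interpolation=cv2.INTER_CUBIC))
cv2.imwrite("pics/b.png",cv2.resize(b,None,fx=4,fy=4,interpolation=cv2.INTER_CUBIC))
E
```

```text
(no output)
```

View pics/a.png

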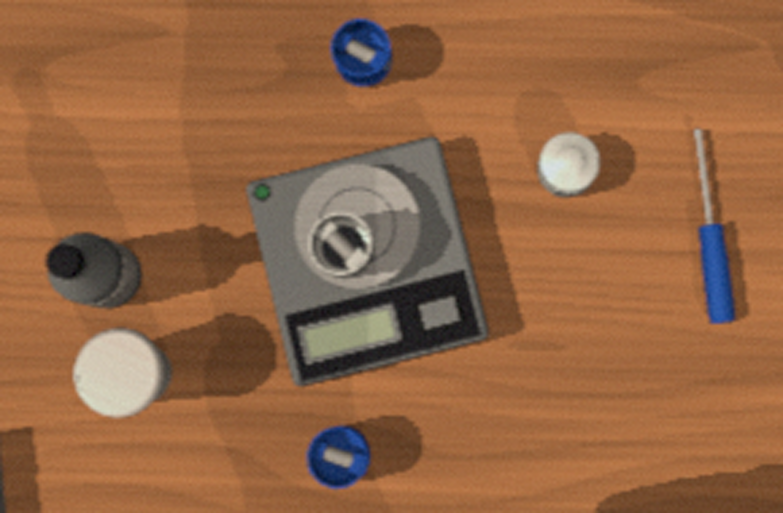

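View pics/b.png

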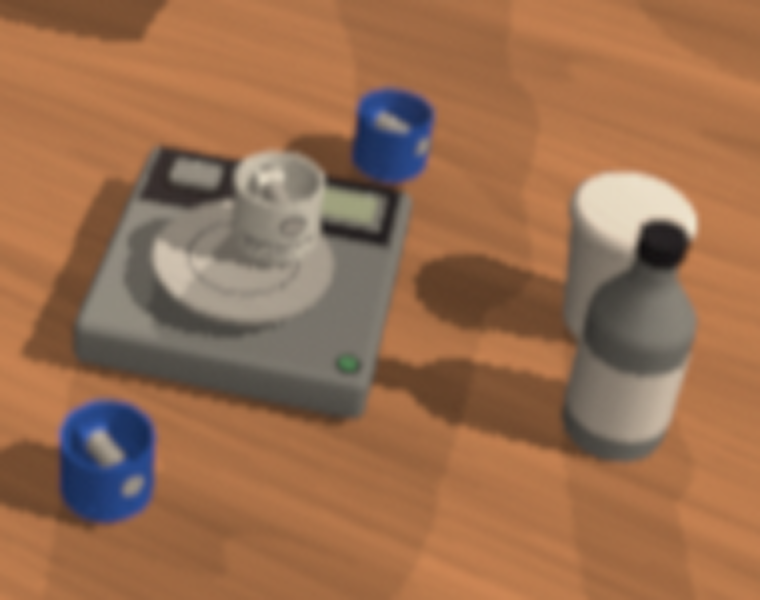

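The silver piston on the pan, at top px (277,199), is the target: it is bare metal, on the ring and crown-down. Things that could be taken for it are the blue ones at (283,131) and (275,280) and the crown-up second piston at (360,172). The crops confirm the choice, and the key is at (313,226). Next I fit circles.

```bash
cat >> h.py <<'E'
from scipy.optimize import least_squares
def ring(d,r,h,c0,band=4,sgn=1,n=180):
    """refine a circle of known radius r at height h by image edges along the normals; returns centre"""
    g=cv2.GaussianBlur(cv2.cvtColor(d["image"],cv2.COLOR_RGB2GRAY),(0,0),0.8).astype(np.float32)
    a=np.linspace(0,2*np.pi,n,endpoint=False);rr=np.arange(r-band*1e-3,r+band*1e-3,.0004)
    P=np.array([[pix(d,[c0[0]+q*np.cos(t),c0[1]+q*np.sin(t),h]) for q in rr] for t in a],np.float32)
    I=cv2.remap(g,P[...,0].copy(),P[...,1].copy(),cv2.INTER_LINEAR)
    return a,rr,I
def piston(d):
    m=[x for x in [cloud(d,r["mask"]) for r in spotter.masks_of(NAME[0],"piston")] if len(x)>50 and np.median(x[:,2])>.08]
    return m[0] if m else None
NAME=["top"]
def fit(P,r):
    f=lambda c:np.hypot(P[:,0]-c[0],P[:,1]-c[1])-r
    s=least_squares(f,P[:,:2].mean(0),loss="soft_l1",f_scale=.002);return s.x,np.abs(s.fun).mean()
def locate(n):
    """piston centre from wall points/rim (known radius 28 mm)"""
    d=grab(n);NAME[0]=n
    v,u=np.mgrid[0:400,0:640];P=world(d,u.ravel().astype(float),v.ravel().astype(float),d["range_z"].ravel())
    ok=(d["range_z"].ravel()>0)&(abs(P[:,0]-.54)<.06)&(abs(P[:,1]-.11)<.06);P=P[ok]
    rim=P[(P[:,2]>.108)&(P[:,2]<.122)]
    pan=P[(abs(P[:,2]-.063)<.004)]
    return d,rim,pan
E
python3 - <<'E'
from h import *
o=arm.get_obs();print(np.round(R.from_rotvec(o["eef_rot"]).as_matrix(),3).tolist())
for n in("top","scene"):
    d,rim,pan=locate(n)
    q=piston(d);w=q[(q[:,2]>.075)];
    ext=np.array([w.min(0),w.max(0)])
    print(n,"rim",len(rim),rim.mean(0).round(4),"z",np.percentile(rim[:,2],[5,50,95]).round(4),"minmax",rim.min(0).round(4),rim.max(0).round(4))
    h=cv2.minEnclosingCircle(rim[:,:2].astype(np.float32));print("  rim enclosing",np.round(h[0],4),round(h[1],4))
    h=cv2.minEnclosingCircle(pan[:,:2].astype(np.float32));print("  pan enclosing",np.round(h[0],4),round(h[1],4),np.median(pan[:,2]).round(4))
    # orthogonal rectified view of the pan plane at z=.063 and piston-top plane, 0.5mm per px
    for z,tag in((.063,"pan"),(.042,"house")):
        g=np.array([[pix(d,[.66-i*.0005,.22-j*.0005,z]) for j in range(480)] for i in range(520)],np.float32)
        im=cv2.remap(d["image"],g[...,0].copy(),g[...,1].copy(),cv2.INTER_CUBIC)
        cv2.imwrite(f"pics/rect_{n}_{tag}.png",im[...,::-1])
    m=spotter.masks_of(n,"key_top")[0]["mask"];K=cloud(d,m);K=K[K[:,2]>.045];r=cv2.minAreaRect((K[:,:2]*1000).astype(np.float32));print("  key",r,np.median(K[:,2]))
a=[cv2.imread(f"pics/rect_{n}_pan.png")[40:440,40:420] for n in("top","scene")]
for im in a:
    for k in range(0,380,40): cv2.putText(im,str(k//2),(k,8),0,.3,(0,255,255));cv2.putText(im,str(k//2),(0,k+8),0,.3,(0,255,255))
cv2.imwrite("pics/rect.png",np.hstack(a))
E
```

```text
[[0.934, 0.357, 0.0], [0.357, -0.934, -0.0], [0.0, 0.0, -1.0]]
top rim 130 [0.5294 0.1184 0.1133] z [0.1082 0.1135 0.1191] minmax [0.5026 0.09   0.108 ] [0.5562 0.1451 0.1213]
  rim enclosing [0.5291 0.1183] 0.0285
  pan enclosing [0.5517 0.108 ] 0.0582 0.0626
  key ((474.1910705566406, 28.304481506347656), (22.12576675415039, 30.564125061035156), 11.968737602233887) 0.04831913790613618
scene rim 139 [0.5319 0.119  0.1126] z [0.1083 0.1129 0.1163] minmax [0.5033 0.0913 0.108 ] [0.5627 0.146  0.1177]
  rim enclosing [0.5324 0.1177] 0.0307
  pan enclosing [0.5517 0.1084] 0.0598 0.0615
  key ((562.31494140625, 107.08924102783203), (116.50067901611328, 99.08375549316406), 83.25849914550781) 0.061356821781365256
```

View pics/rect.png

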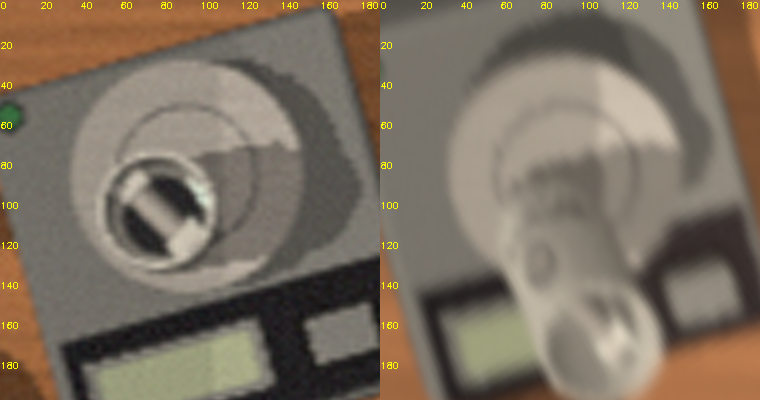

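Top view: pan centre is about (0.552, 0.107) and the piston about (0.530, 0.118), so the push is about 24 mm along (0.91, -0.41). I move above the start point behind the piston with the fingers shut, then turn the tool's x along the push.

```bash
R6='x'
python3 -m crank '[[[0.1335,-0.167,0],[0,0,0]],[[0.1335,-0.167,0],[0,0,0]],[[0.1335,-0.167,0],[0,0,0]],[[0.1335,-0.167,0],[0,0,0]],[[0.1335,-0.167,0],[0,0,0]],[[0.1335,-0.167,0],[0,0,0]]]' -1
python3 -m crank '[[[0.1335,-0.167,0],[0,0,0]],[[0.1335,-0.167,0],[0,0,0]],[[0.1335,-0.167,0],[0,0,0]],[[0.1335,-0.167,0],[0,0,0]],[[0.1335,-0.167,0],[0,0,0]],[[0.1335,-0.167,0],[0,0,0]]]'
python3 -m crank '[[[0.1335,-0.167,0],[0,0,0]],[[0.1335,-0.167,0],[0,0,0]],[[0.1335,-0.167,0],[0,0,0]],[[0.1335,-0.167,0],[0,0,0]],[[0.1335,-0.167,0],[0,0,0]],[[0.1335,-0.167,0],[0,0,0]]]'
python3 -m crank '[[[0,0,0],[0,0,0.93]],[[0,0,0],[0,0,0.93]],[[0,0,0],[0,0,0.93]],[[0,0,0],[0,0,0.93]],[[0,0,0],[0,0,0.93]],[[0,0,0],[0,0,0.93]],[[0,0,0],[0,0,0.93]]]'
python3 - <<'E'
from h import *
o=arm.get_obs();print(np.round(R.from_rotvec(o["eef_rot"]).as_matrix(),3).tolist(),o["tool_pos"],o["joint_pos"],o["wrist_force"])
E
```

```text
t: 1.7
tool_pos: [0.3014, -0.3379, 0.4049]
eef_rot: [3.089, 0.569, 0.001]
wrist_force: [0.8, -0.7, 0.6]
grip_width: 0.003
gripper_force: 0.0
t: 2.3
tool_pos: [0.3796, -0.0935, 0.4051]
eef_rot: [3.089, 0.569, 0.002]
wrist_force: [1.0, -0.4, -0.3]
grip_width: 0.003
gripper_force: 0.0
t: 2.9
tool_pos: [0.4578, 0.1512, 0.405]
eef_rot: [3.089, 0.57, 0.001]
wrist_force: [0.7, -1.3, 0.5]
grip_width: 0.002
gripper_force: 0.0
t: 3.6
tool_pos: [0.4575, 0.1493, 0.4049]
eef_rot: [-3.072, 0.656, -0.001]
wrist_force: [0.5, 0.0, -0.7]
grip_width: -0.001
gripper_force: 0.0
[[0.913, -0.409, 0.0], [-0.409, -0.913, 0.0], [0.0, -0.0, -1.0]] [0.45751214 0.14929376 0.40487128] [8.26765921e-02 3.34851020e-01 1.78361921e+00 1.26916797e-05
 1.02273403e+00 2.07441233e+00] [ 0.53224504  0.03244994 -0.65360261]
```

```bash
python3 -m crank '[[[0,0,0.143],[0,0,0]],[[0,0,0.143],[0,0,0]],[[0,0,0.143],[0,0,0]],[[0,0,0.143],[0,0,0]],[[0,0,0.143],[0,0,0]],[[0,0,0],[0,0.5,0]],[[0,0,0],[0,0.5,0]],[[0,0,0],[0,0,0]]]'
python3 - <<'E'
from h import *
o=arm.get_obs();M=R.from_rotvec(o["eef_rot"]).as_matrix();print(M.round(3).tolist(),(o["tool_pos"]+.173*M[:,2]).round(4))
ims=[]
for n,c in(("scene",(150,250,270,430)),("top",(150,260,230,390))):
    d,rim,pan=locate(n);P=cloud(d,(d["range_z"]>0));
    im=d["image"][c[0]:c[1],c[2]:c[3]];cv2.imwrite(f"pics/c_{n}.png",cv2.resize(im,None,fx=4,fy=4,interpolation=cv2.INTER_CUBIC)[...,::-1])
    f=P[(P[:,0]>.43)&(P[:,0]<.505)&(P[:,1]>.1)&(P[:,1]<.2)&(P[:,2]>.055)&(P[:,2]<.13)]
    print(n,len(f),f.min(0) if len(f) else 0,f.max(0) if len(f) else 0)
E
```

```text
t: 4.4
tool_pos: [0.4573, 0.1494, 0.2614]
eef_rot: [3.044, -0.642, 0.182]
wrist_force: [-0.9, 0.1, 0.3]
grip_width: 0.0
gripper_force: 0.0
[[0.908, -0.404, 0.109], [-0.401, -0.915, -0.049], [0.119, 0.0, -0.993]] [0.4761 0.141  0.0897]
scene 144 [0.470596   0.10686054 0.08502494] [0.50487091 0.15876584 0.1297709 ]
top 57 [0.49473395 0.10212135 0.05675979] [0.50485831 0.13005723 0.1180548 ]
```

View pics/c_scene.png

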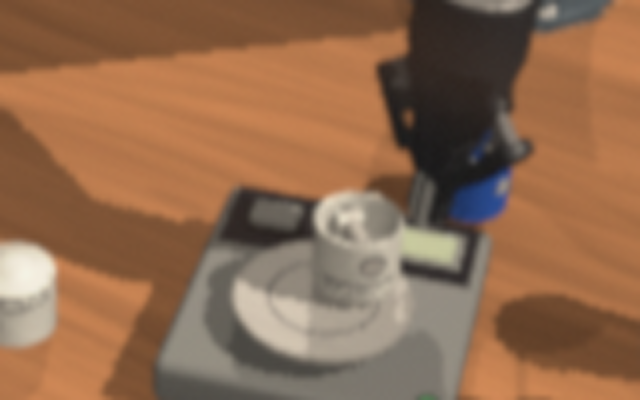

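```bash
python3 -m crank '[[[-0.004,0,0.033],[0,0,0]],[[-0.004,0,0.033],[0,0,0]],[[-0.004,0,0.033],[0,0,0]],[[0.0175,0,0.0021],[0,0,0]],[[0.0175,0,0.0021],[0,0,0]],[[0.0175,0,0.0021],[0,0,0]],[[0.0175,0,0.0021],[0,0,0]]]'
python3 -m crank '[[[0.005,0,0.0006],[0,0,0]],[[0.005,0,0.0006],[0,0,0]],[[0.005,0,0.0006],[0,0,0]],[[0.005,0,0.0006],[0,0,0]],[[0.005,0,0.0006],[0,0,0]],[[0.005,0,0.0006],[0,0,0]],[[0.005,0,0.0006],[0,0,0]],[[0.005,0,0.0006],[0,0,0]]]'
cat >> h.py <<'E'
def report():
    o=arm.get_obs();M=R.from_rotvec(o["eef_rot"]).as_matrix();t=o["tool_pos"]+.173*M[:,2]
    print("t",o["t"],"tip",t.round(4),"F",o["wrist_force"].round(1))
    for n in("top","scene"):
        d=grab(n);ms=[cloud(d,r["mask"]) for r in spotter.masks_of(n,"piston") if r["p"]>.3]
        for q in ms:
            if not(.08<np.median(q[:,2])<.13 and len(q)>50): continue
            f=q[(q[:,2]>.075)&(q[:,2]<.122)]
            h=cv2.minEnclosingCircle(f[:,:2].astype(np.float32));print(n,"piston bbox mid",((np.percentile(f,1,axis=0)+np.percentile(f,99,axis=0))/2).round(4)[:2],"enc",np.round(h[0],4),round(h[1],4),"top z",np.percentile(f[:,2],95).round(4))
E
python3 -c "
from h import *;report()"
```

```text
t: 5.2
tool_pos: [0.4709, 0.1434, 0.242]
eef_rot: [3.044, -0.643, 0.184]
wrist_force: [-0.1, -0.6, -0.2]
grip_width: 0.002
gripper_force: 0.0
t: 6.0
tool_pos: [0.4774, 0.1403, 0.2417]
eef_rot: [3.044, -0.643, 0.181]
wrist_force: [-1.8, 0.9, 0.1]
grip_width: -0.002
gripper_force: 0.7
t 6.0 tip [0.4962 0.132  0.0699] F [-1.8  0.9  0.1]
top piston bbox mid [0.5329 0.1131] enc [0.5314 0.117 ] 0.0287 top z 0.1173
```

```bash
python3 -m crank '[[[0.006,0,0.0007],[0,0,0]],[[0.006,0,0.0007],[0,0,0]],[[0.006,0,0.0007],[0,0,0]],[[0.006,0,0.0007],[0,0,0]],[[0.006,0,0.0007],[0,0,0]],[[0.006,0,0.0007],[0,0,0]],[[0.006,0,0.0007],[0,0,0]],[[0.006,0,0.0007],[0,0,0]]]'
python3 -c "
from h import *;report()"
```

```text
t: 7.0
tool_pos: [0.4867, 0.1363, 0.2418]
eef_rot: [3.044, -0.643, 0.183]
wrist_force: [-0.1, 0.6, 0.1]
grip_width: -0.001
gripper_force: 0.4
t 7.0 tip [0.5056 0.128  0.0701] F [-0.1  0.6  0.1]
top piston bbox mid [0.5432 0.1087] enc [0.5412 0.1112] 0.0281 top z 0.1174
scene piston bbox mid [0.5434 0.1142] enc [0.5421 0.1135] 0.0309 top z 0.1154
```

```bash
python3 -m crank '[[[0.0065,0,0.0008],[0,0,0]],[[0.0065,0,0.0008],[0,0,0]],[[0.0065,0,0.0008],[0,0,0]],[[0.0065,0,0.0008],[0,0,0]],[[0.0065,0,0.0008],[0,0,0]],[[0.0065,0,0.0008],[0,0,0]],[[0.0065,0,0.0008],[0,0,0]],[[0.0065,0,0.0008],[0,0,0]]]'
python3 -m crank '[[[-0.01,0,-0.0012],[0,0,0]],[[-0.02,0,-0.0024],[0,0,0]],[[-0.1,0,-0.012],[0,0,0]],[[-0.1,0,-0.012],[0,0,0]],[[-0.1,0,-0.012],[0,0,0]],[[0.015,0,-0.125],[0,0,0]],[[0.015,0,-0.125],[0,0,0]],[[0.015,0,-0.125],[0,0,0]]]'
python3 - <<'E'
from h import *
report()
d,rim,pan=locate("top")
for z in (.063,.117):
    g=np.array([[pix(d,[.63-i*.00025,.18-j*.00025,z]) for j in range(580)] for i in range(600)],np.float32)
    cv2.imwrite(f"pics/r{z}.png",cv2.remap(d["image"],g[...,0].copy(),g[...,1].copy(),cv2.INTER_CUBIC)[...,::-1])
h=cv2.minEnclosingCircle(rim[:,:2].astype(np.float32));print(h)
h=cv2.minEnclosingCircle(pan[:,:2].astype(np.float32));print(h)
E
```

```text
t: 8.0
tool_pos: [0.4963, 0.1321, 0.2418]
eef_rot: [3.044, -0.643, 0.183]
wrist_force: [-0.6, 1.2, 0.8]
grip_width: -0.002
gripper_force: 0.5
t: 8.8
tool_pos: [0.4348, 0.1593, 0.318]
eef_rot: [3.044, -0.642, 0.182]
wrist_force: [0.5, 0.2, -0.6]
grip_width: -0.003
gripper_force: 0.0
t 8.8 tip [0.4537 0.1509 0.1462] F [ 0.5  0.2 -0.6]
top piston bbox mid [0.5504 0.1086] enc [0.5506 0.108 ] 0.0283 top z 0.1172
scene piston bbox mid [0.5534 0.1101] enc [0.5537 0.109 ] 0.031 top z 0.1153
((0.550646185874939, 0.10903982818126678), 0.028356866911053658)
((0.5520191788673401, 0.10799730569124222), 0.05820976942777634)
```

View pics/r0.063.png

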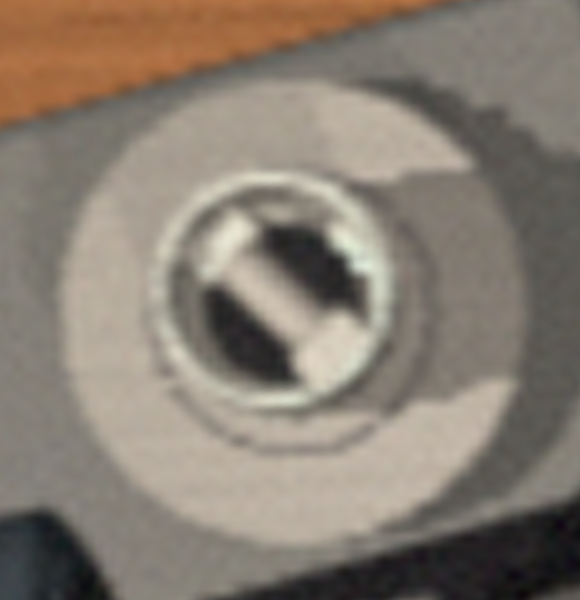

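The piston stands upright about 2 mm from the pan centre, well inside the ring (pan outline centre at crop px (294,311), and 7 mm of play). Next is the key at about (0.4735, 0.030, 0.049): untilt, move over it and come down.

```bash
python3 -m crank '[[[0,0,0],[0,-0.5,0]],[[0,0,0],[0,-0.5,0]],[[0.11,0.128,0],[0,0,0]],[[0.11,0.128,0],[0,0,0]],[[0.11,0.128,0],[0,0,0]],[[0.11,0.128,0],[0,0,0]],[[0,0,0],[0,0,0]]]'
python3 -m crank '[[[0,0,0.14],[0,0,0]],[[0,0,0.14],[0,0,0]],[[0,0,0.1],[0,0,0]],[[0,0,0.05],[0,0,0]],[[0,0,0],[0,0,0]]]'
python3 - <<'E'
from h import *
report()
d=grab("scene");cv2.imwrite("pics/k.png",cv2.resize(d["image"][150:250,290:420],None,fx=5,fy=5,interpolation=cv2.INTER_CUBIC)[...,::-1])
E
```

```text
t: 9.75
tool_pos: [0.4759, 0.0266, 0.316]
eef_rot: [3.071, -0.656, 0.001]
wrist_force: [-0.8, 0.0, -0.2]
grip_width: 0.001
gripper_force: 0.0
t: 10.25
tool_pos: [0.4735, 0.0303, 0.2295]
eef_rot: [3.074, -0.649, -0.008]
wrist_force: [0.2, 0.5, -0.2]
grip_width: 0.002
gripper_force: 0.0
t 10.25 tip [0.4727 0.0304 0.0565] F [ 0.2  0.5 -0.2]
top piston bbox mid [0.551  0.1106] enc [0.5508 0.1092] 0.0277 top z 0.1174
scene piston bbox mid [0.5531 0.11  ] enc [0.5529 0.1076] 0.0311 top z 0.1149
```

View pics/k.png

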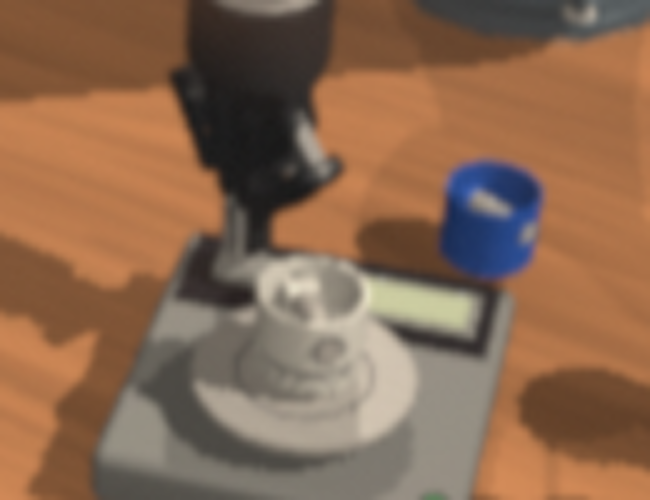

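The fingertip hangs just above the key (crop px (240,265)), and the piston stands in the ring. I press gently.

```bash
python3 -m crank '[[[0,0,0.015],[0,0,0]],[[0,0,0.01],[0,0,0]],[[0,0,0.008],[0,0,0]],[[0,0,0.005],[0,0,0]],[[0,0,0],[0,0,0]]]'
python3 -m crank '[[[0,0,0.005],[0,0,0]],[[0,0,0.005],[0,0,0]],[[0,0,0],[0,0,0]]]'
python3 -m crank '[[[0,0,0.005],[0,0,0]],[[0,0,0],[0,0,0]]]'
```

```text
t: 11.0
tool_pos: [0.4743, 0.0298, 0.2235]
eef_rot: [3.074, -0.649, -0.001]
wrist_force: [0.3, -0.5, 0.2]
grip_width: 0.001
gripper_force: 0.0
t: 11.3
tool_pos: [0.4744, 0.0298, 0.2217]
eef_rot: [-3.074, 0.649, -0.0]
wrist_force: [-0.4, 0.3, 2.1]
grip_width: -0.001
gripper_force: 0.8
t: 11.5
tool_pos: [0.4744, 0.0298, 0.2207]
eef_rot: [-3.074, 0.649, -0.0]
wrist_force: [-0.3, -0.7, 1.2]
grip_width: -0.0
gripper_force: 1.1
```

```bash
python3 -m crank '[[[0,0,0.005],[0,0,0]],[[0,0,0],[0,0,0]]]'
python3 -m crank '[[[0,0,0.005],[0,0,0]],[[0,0,0],[0,0,0]]]'
python3 -m crank '[[[0,0,0.004],[0,0,0]],[[0,0,0],[0,0,0]]]'
```

```text
t: 11.7
tool_pos: [0.4744, 0.0298, 0.2197]
eef_rot: [-3.074, 0.649, -0.0]
wrist_force: [-1.3, -0.1, 2.0]
grip_width: -0.0
gripper_force: 1.4
t: 11.9
tool_pos: [0.4744, 0.0298, 0.2189]
eef_rot: [-3.074, 0.649, -0.0]
wrist_force: [0.4, -0.5, 4.6]
grip_width: 0.0
gripper_force: 2.6
t: 12.1
tool_pos: [0.4744, 0.0298, 0.2188]
eef_rot: [3.074, -0.649, 0.001]
wrist_force: [-0.5, -0.5, 11.7]
grip_width: -0.0
gripper_force: 5.7
```

The key bottomed out: motion stopped with the tip at 0.0458 and the force rose to 11.7 N. I lift off and check.

```bash
python3 -m crank '[[[0,0,-0.01],[0,0,0]],[[0,0,-0.02],[0,0,0]],[[0,0,-0.05],[0,0,0]],[[0,0,-0.15],[0,0,0]],[[0,0,-0.2],[0,0,0]],[[-0.2,0.1,-0.1],[0,0,0]],[[-0.1,0.2,0],[0,0,0]],[[0,0,0],[0,0,0]]]'
python3 -m crank '[[[-0.1,0.22,0],[0,0,0]],[[-0.1,0.22,0],[0,0,0]],[[0,0.22,0],[0,0,0]],[[0,0,0],[0,0,0]],[[0,0,0],[0,0,0]]]'
python3 - <<'E'
from h import *
report()
d=grab("top");P=cloud(d,np.ones((400,640),bool));k=P[(abs(P[:,0]-.474)<.007)&(abs(P[:,1]-.03)<.01)];print("key z",np.median(k[:,2]))
g=np.array([[pix(d,[.66-i*.0005,.22-j*.0005,.063]) for j in range(480)] for i in range(520)],np.float32)
cv2.imwrite("pics/fin.png",cv2.remap(d["image"],g[...,0].copy(),g[...,1].copy(),cv2.INTER_CUBIC)[...,::-1])
E
```

```text
t: 12.9
tool_pos: [0.3906, -0.0012, 0.3245]
eef_rot: [3.073, -0.653, -0.009]
wrist_force: [0.5, 0.8, -0.5]
grip_width: 0.0
gripper_force: 0.0
t: 13.4
tool_pos: [0.3054, -0.1066, 0.3241]
eef_rot: [3.072, -0.656, 0.001]
wrist_force: [-1.3, -0.6, -0.4]
grip_width: -0.0
gripper_force: 0.0
t 13.4 tip [ 0.3056 -0.1067  0.1511] F [-1.3 -0.6 -0.4]
top piston bbox mid [0.5504 0.1085] enc [0.5509 0.108 ] 0.0285 top z 0.1168
scene piston bbox mid [0.5532 0.1101] enc [0.5536 0.1095] 0.0314 top z 0.1152
key z 0.04784512925538953
```

View pics/fin.png

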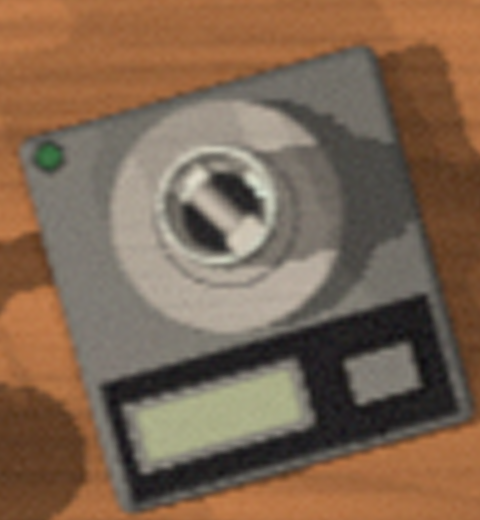

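The piston stands free inside the ring (rectified px (217,206), pan centre (226,216); parallax accounts for most of that offset). The key is up again.

```bash
python3 -c "
from workcell import arm;print(arm.finish_job())"
```

```text
the job is handed in; nothing more can be done
None
```

The job is handed in: the piston stands upright and free inside the ring, about 2 mm off the pan centre. The key was pressed fully down and came back up, and nothing else was touched. It took about 13.5 s of the 51 s allowed, and no verdict was returned.

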